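# Set the mixer's pull-out selector and start it

### The job

Set the bench mixer to its other drive range: pull the sprung selector knob up out of its notch, turn it to the notch by the square stud, feel for it and let the knob drop fully home there, without forcing it against the notches, the rim between them or its stop. Then, with the knob home and let go, press the start button fully down and let it come back up. Leave the loose things on and around the mixer where they are.

Things in the scene. Friction and masses are not known exactly. Their poses are not given: they have to be found in the camera images.
- mixer: Fixed bench-top tube mixer: white housing 260 (x) x 280 (y) x 90 mm high. Origin: centre of its underside; z up; the flat deck is at z = 90 mm. A low block of capped tubes lies along its +x edge (x = 65 to 122 mm, 26 mm above the deck). On the deck: the selector knob (vertical axis at x = -20, y = 40 mm), two steel marker studs and the start button.
- knob_grip (a point): Grip point on the grey selector knob's vertical axis, 12 mm below the top of its grip bar (14 mm thick, 44 long, 36 high), which stands on a round skirt 68 mm across and 8 mm thick. x axis: along the bar to the pointer; z up. Rises with the knob; seated it is 128 mm above the bench and 24 mm above the skirt's top.
- pointer_tip (a point): Tip of the knob's pointer, a low fin (6 mm wide, 10 mm high) at one end of the grip bar, 38 mm from the knob's axis. At the start it points roughly along the mixer's +x, midway between the two studs.
- selector_pull (a joint): How far the knob is pulled straight up, m: 0 home in a notch, about 0.007 to 0.008 when its hidden key rests on the rim between notches, about 0.014 at its hard stop. It turns past the rim only above about 0.0085. A spring pulls it down with about 6 N (home) to 11 N (stop) and drops it when let go.
- selector_turn (a joint): Angle of the knob about its vertical axis, rad, counter-clockwise from above; 0: pointer along the mixer's +x; range -1.4 to 1.4. Light friction. Three notches: a wide one where it starts (near 0) and a narrow one near each stud. The key drops into a narrow notch only within about 0.06 rad of its centre; elsewhere it rests on the rim.
- key: Steel key on the knob's shaft, hidden under the deck, 26 mm from the axis; it turns and rises with the knob. Origin on the knob's axis at the skirt's underside, x axis towards the pointer. Over 30 N against the side of a notch (about 0.8 N m of turning), down on the rim or up against the pull stop would damage it.
- square_stud: Square steel marker stud, 22 x 22 x 8 mm, fixed on the deck 66 mm from the knob's axis, at +0.9 or -0.9 rad from the mixer's +x (the side varies). Origin: centre of its underside. It shows only roughly where its notch is: the notch centre lies 0.1 to 0.2 rad off the stud's direction, to one side or the other, and must be felt for.
- round_stud: Smaller round steel marker stud, 12 mm across, 8 mm high, fixed on the deck at the other side, 66 mm from the knob's axis. Origin at the centre of its underside.
- start_button (a joint): Travel of the start button, m: 0 up, 0.006 fully pressed. Springs back; fully down takes about 5 N.
- start_button_top (a point): Centre of the top of the round grey start button (30 mm across, in a black housing), at x = -75, y = -85 mm on the mixer's deck. It is pressed straight down.
- jar: Bystander: small capped jar, 38 mm across, 50 mm high, standing loose on the mixer's deck; origin at the centre of its underside.
- hex_keys: Bystander: clip of L-shaped hex keys, about 50 x 60 x 22 mm, lying loose on the mixer's deck; origin at the centre of its underside.
- tube_rack: Bystander: loose tube rack, 100 x 200 mm, about 70 mm high; origin at the centre of its underside.
- bottle: Bystander: loose bottle, 64 mm across, 150 mm high; origin at the centre of its underside.
- tip_box: Bystander: loose pipette-tip box, 88 x 123 x 66 mm; origin at the centre of its underside.
- beaker: Bystander: loose glass cup, 70 mm across, 80 mm high; origin at the centre of its underside.
- screwdriver: Bystander: loose screwdriver lying on the bench.

How it is judged:
By the outcome, as a careful person would: the job done as asked, in the order asked, and still so for the second after the job is handed in, with the robot touching nothing.
It also fails if it takes over 58 s, if anything falls off the work surface, if the arm or the gripper's body presses on something with over 40 N, if the wrist force passes 120 N, or if a joint passes its speed limit or range.

### The arm

A 6-joint arm with a two-finger parallel gripper is mounted at the origin on the work surface. World frame = base frame: x ahead of the robot, y to its left, z up, the work surface at z = 0. Lengths are in m, angles in degrees, forces in N, time in s.
With the tool pointing down it reaches from about 0.35 to 0.875 m from the base axis. Payload 4.2 kg.
Tool frame: the origin (TCP) lies midway between the tips of the shut fingers; the grasp point (between the pads) lies 19 mm behind it; z points along the fingers, y is the direction in which the jaws open and shut (so a half turn about z gives the same grasp; the last joint's range is limited). The gripper opens to 87 mm and grips with 3 to 60 N. Pads are 19 mm wide; open, the fingers measure 117 mm over their backs; the gripper's body (75 mm by 190 mm) begins 51 mm behind the grasp point.
Start: joints at [80.077, 22.042, 0.453, 0, -68.411, -14.817], TCP at [0.262, 0.568, 0.19] pointing down, gripper open.
Joint ranges: [-179.83, 179.83], [-69.29, 118.12], [-61.27, 80.66], [-181.25, 117.63], [-171.15, -9.14], [-177.46, 177.46]. Speed limits (degrees/s): [159.86, 159.86, 180, 180, 180, 180].

### API

Orientations are given as a 3x3 rotation matrix whose columns are the frame's x, y, z axes.
In Python, from station import r gives the robot as it stands.
- The arm moves only by the tool play_rows, never from a script. Its argument "commands" is a list that holds one entry, the list of rows, each a list of 7 numbers: the shift along the world's x, y, z in m, then the turn, a rotation vector about the world's x, y, z in rad, then the closure, from 0 (fully open) to 1 (shut). A call has 1 to 5 rows; each row is the pose to reach, as a shift and turn from the pose commanded when the call began; what a row does not reach only later rows make up. A row lasts 1/10 s, in which the tool goes at most 50 mm and 8.59 degrees, less where a joint would pass 70% of its speed; a pose out of reach is approached as far as the arm can. A call with a gripper value outside its range is refused whole. The fingers move at their own pace and stop on an object; the grip force is fixed at half the most. Time passes only in rows, so rows that repeat a pose let the fingers close. It gives the time, the measured TCP pose, the force and the opening at its end, in the units of the state.
- r.sense(): the state, without advancing time (a new reading comes with each control period).
- r.capture(name): name is "scene" or "top" or "wrist"; returns a dict with "image" (384x512x3 uint8, red, green, blue), "range_z" (384x512 float32, m along the optical axis (not along the pixel's ray), 0 where there is no reading), "intrinsics" (3x3 intrinsics, pixels), "extrinsics" (4x4, takes a point from camera to world coordinates); the wrist camera has in their place "mount" (4x4, takes a point from camera to tool coordinates, whose origin is the TCP and whose axes are the flange's). Camera axes: x right, y up, looking along -z (the intrinsics and any distortion apply to the point x, -y, -z); pixel columns grow to the right and rows downward; lengths in m; the calibration is good to about 2 mm. A picture is of the moment at which its call begins: read the wrist's pose just before it.
- r.finish_job(): hands the job in, once; it reports no verdict.
The state is a dict: "time_s": time; "joints": joint angles; "joint_velocities": joint speeds; "effort": joint torques, N m; "tcp_pos": TCP position; "ee_rot": TCP orientation; "wrist_force": force on the tool from outside, world axes, zero at the start; "moment": the same for the moment, N m; "gripper_width": opening from 0.0 (shut) to 1.0 (fully open).
Only numpy, scipy, OpenCV 4.12 (cv2) and the standard library are available. Lean on these libraries where they do the work, as an engineer would, in place of code of your own. Each camera call takes 0.05 s, during which the arm holds its last target. There are 200 camera calls.

## Working session

There is one attempt and no reset: what is moved stays moved. The work goes in short steps, Python scripts to look and compute and a tool call to move; the robot and the scene stay as the last step left them, time stands still between calls to the robot, and variables do not carry over. Pictures are saved under pics/ and viewed, about 8 in all and at most 12, crops included, and the job is handed in when it is done.

Besides the shell and the picture viewer there is one more tool, called after "Emit:" as name(argument=value, ...) on one line, values as JSON. play_rows: Moves the arm, as the interface text tells. Its arguments: {"type":"object","properties":{"commands":{"type":"array","items":{"type":"array","items":{"type":"array","items":{"type":"number"}}}}},"required":["commands"]}

```bash
mkdir -p pics; cat > h.py <<'E'
import numpy as np,cv2
from station import r
def cap(n,f):
    s=r.sense();c=r.capture(n);cv2.imwrite(f'pics/{f}.png',c['image'][:,:,::-1]);np.savez(f'{f}.npz',**{k:np.array(v) for k,v in c.items()},tp=s['tcp_pos'],tr=s['ee_rot']);return c
def pt(f,u,v,z=None):
    c=np.load(f+'.npz');K=c['intrinsics'];
    d=np.array([(u-K[0,2])/K[0,0],-(v-K[1,2])/K[1,1],-1])
    if 'extrinsics' in c: E=c['extrinsics']
    else:
        T=np.eye(4);T[:3,:3]=c['tr'];T[:3,3]=c['tp'];E=T@c['mount']
    o=E[:3,3];w=E[:3,:3]@d
    t=c['range_z'][int(v),int(u)] if z is None else (z-o[2])/w[2]
    return o+w*t
E
python3 - <<'E'
from h import *
for n in('top','scene'):
    c=cap(n,n)
a=cv2.imread('pics/top.png');cv2.imwrite('pics/top2.png',cv2.resize(a,(800,600)))
s=r.sense();print(s)
E
```

```text
{'time_s': 0.1, 'joints': array([ 8.00765846e+01,  2.20870588e+01,  3.87605496e-01, -2.49365945e-02,
       -6.84130784e+01, -1.48179372e+01]), 'joint_velocities': array([ 0.04713296, -0.12204581,  0.07680303,  0.03412285,  0.06156807,
        0.08415766]), 'effort': array([-5.77422134e-05, -3.91688132e+01,  1.87936950e+01,  4.23191831e+00,
        1.35028147e-02, -6.96736834e-05]), 'tcp_pos': array([0.26129827, 0.5670826 , 0.18876263]), 'ee_rot': array([[ 9.08139197e-01, -4.18667714e-01, -7.37106498e-04],
       [-4.18668348e-01, -9.08137289e-01, -1.86488922e-03],
       [ 1.11375009e-04,  2.00218216e-03, -9.99997989e-01]]), 'wrist_force': array([ 0.47069124,  0.39718616, -0.28972299]), 'moment': array([-0.02099278,  0.02193229, -0.01599478]), 'gripper_width': 0.9970942644576104}
```

View pics/top2.png

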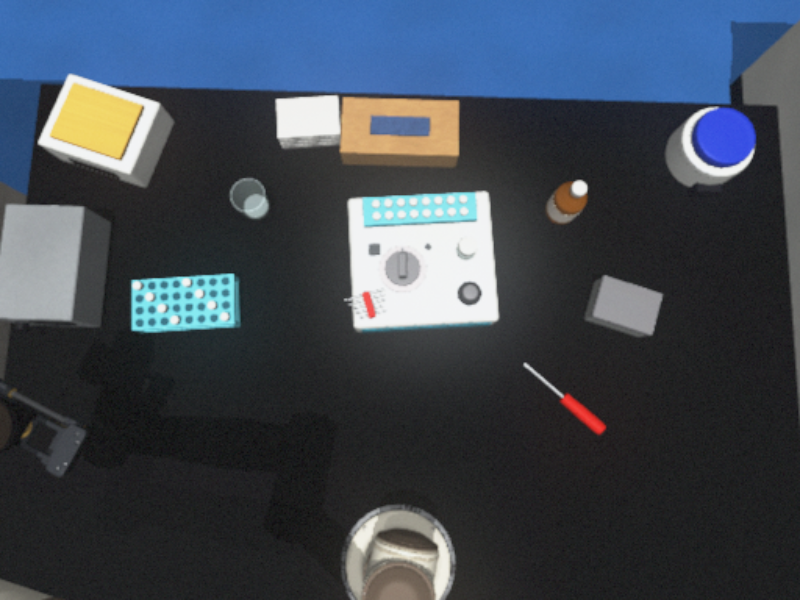

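View pics/scene.png

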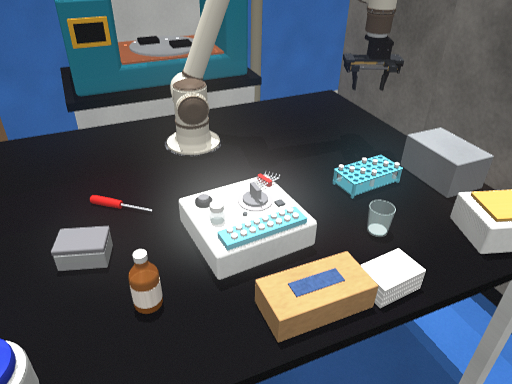

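Top view (800 px): the mixer is near centre and image-up is +x. The knob is at (403,265), with the square stud at (375,249) on the +y side, so +0.9 rad. The round stud is at (428,247), the jar at (467,247), the hex keys at (367,305) and the button at (470,292).

```bash
python3 - <<'E'
from h import *
k=512/800
for n,u,v,z in [('knobtop',403,252,.14),('knobc',403,265,.104),('sq',375,249,.098),('rd',428,246.5,.098),('btn',470,292,.095),('jar',467,243,.14),('hex',367,305,.1),('c_tl',348,199,.09),('c_tr',489,192,.09),('c_br',498,321,.09),('c_bl',354,329,.09)]:
    print(n,pt('top',u*k,v*k,z).round(4),pt('top',u*k,v*k).round(4))
E
```

```text
knobtop [0.5819 0.0059 0.14  ] [0.5821 0.0059 0.1391]
knobc [0.5646 0.0051 0.104 ] [0.5569 0.0053 0.142 ]
sq [0.5957 0.0597 0.098 ] [0.596  0.0598 0.0968]
rd [ 0.6035 -0.0421  0.098 ] [ 0.6036 -0.0422  0.0975]
btn [ 0.5175 -0.1243  0.095 ] [ 0.5136 -0.1216  0.119 ]
jar [ 0.6024 -0.1128  0.14  ] [ 0.6035 -0.1133  0.1354]
hex [0.4863 0.0712 0.1   ] [0.4855 0.0709 0.1064]
c_tl [0.6963 0.1162 0.09  ] [0.7222 0.1234 0.0058]
c_tr [ 0.7187 -0.1604  0.09  ] [ 0.747  -0.1727  0.0034]
c_br [ 0.4638 -0.1788  0.09  ] [ 0.4745 -0.1931 -0.0013]
c_bl [0.4411 0.0947 0.09  ] [0.4499 0.1008 0.0011]
```

Emit:
play_rows(commands=[[[0.015,-0.028,0.004,0,0,-0.13,0],[0.03,-0.056,0.008,0,0,-0.26,0],[0.045,-0.084,0.012,0,0,-0.39,0],[0.06,-0.112,0.016,0,0,-0.52,0],[0.075,-0.14,0.02,0,0,-0.65,0]]])

```text
time_s: 0.6
tcp_pos: [0.3368, 0.4262, 0.2094]
ee_rot: [[0.465, -0.885, -0.001], [-0.885, -0.465, -0.001], [0.0, 0.001, -1.0]]
wrist_force: [0.1, 0.1, -0.2]
gripper_width: 1.001
```

Emit:
play_rows(commands=[[[0.015,-0.028,0.004,0,0,-0.13,0],[0.03,-0.056,0.008,0,0,-0.26,0],[0.045,-0.084,0.012,0,0,-0.39,0],[0.06,-0.112,0.016,0,0,-0.52,0],[0.075,-0.14,0.02,0,0,-0.65,0]]])

```text
time_s: 1.1
tcp_pos: [0.4117, 0.2862, 0.2296]
ee_rot: [[-0.165, -0.986, -0.001], [-0.986, 0.165, -0.0], [0.001, 0.001, -1.0]]
wrist_force: [-0.3, -0.4, -0.1]
gripper_width: 1.0
```

Emit:
play_rows(commands=[[[0.015,-0.028,0.004,0,0,-0.13,0],[0.03,-0.056,0.008,0,0,-0.26,0],[0.045,-0.084,0.012,0,0,-0.39,0],[0.06,-0.112,0.016,0,0,-0.52,0],[0.075,-0.14,0.02,0,0,-0.65,0]]])

```text
time_s: 1.6
tcp_pos: [0.4867, 0.1463, 0.2496]
ee_rot: [[-0.729, -0.685, -0.001], [-0.685, 0.729, -0.0], [0.001, 0.0, -1.0]]
wrist_force: [0.8, 0.4, -0.1]
gripper_width: 1.001
```

Emit:
play_rows(commands=[[[0.014,-0.028,0.004,0,0,-0.13,0],[0.028,-0.056,0.008,0,0,-0.26,0],[0.042,-0.084,0.012,0,0,-0.39,0],[0.056,-0.112,0.016,0,0,-0.52,0],[0.07,-0.141,0.02,0,0,-0.677,0]]])

```text
time_s: 2.1
tcp_pos: [0.5567, 0.0055, 0.2694]
ee_rot: [[-0.996, -0.084, -0.001], [-0.084, 0.996, 0.0], [0.001, 0.0, -1.0]]
wrist_force: [0.4, 0.2, 0.5]
gripper_width: 1.001
```

```bash
python3 - <<'E'
from h import *
c=cap('wrist','w1')
a=cv2.imread('pics/w1.png');cv2.imwrite('pics/w1b.png',cv2.resize(a,(800,600)))
s=r.sense();print(s['time_s'],s['joints'],s['tcp_pos'],s['ee_rot'].round(4),s['wrist_force'],s['moment'])
E
```

```text
2.15 [  16.92619143   12.86553454   -1.20184805    0.1114989   -75.94770697
 -102.58130491] [0.55845765 0.00224626 0.26983472] [[-9.971e-01 -7.620e-02  3.000e-04]
 [-7.620e-02  9.971e-01 -1.900e-03]
 [-2.000e-04 -1.900e-03 -1.000e+00]] [ 1.64096144 -0.92723327  1.72179072] [-0.10709203 -0.5185085  -0.02225135]
```

View pics/w1b.png

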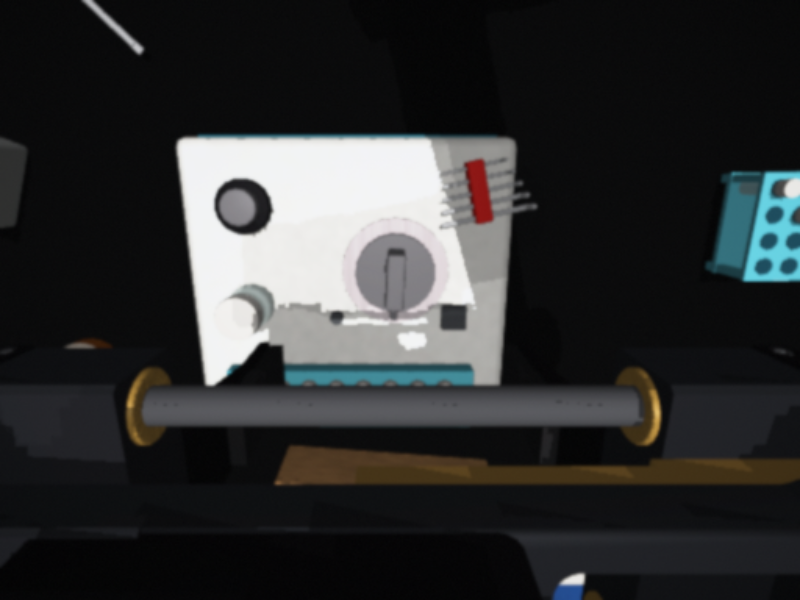

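The wrist view (800 px) shows the bar from (397,250) to the pointer at (393,315). The skirt centre is near (395,270), the square stud at (454,317), the button top at (238,207), and the hex keys to the upper right of the knob.

```bash
python3 - <<'E'
from h import *
k=512/800
for n,u,v,z in [('bar_far',397,255,.14),('bar_mid',396,283,.14),('bar_l',387,280,.14),('bar_r',405,280,.14),('skirtL',355,272,.104),('skirtR',436,272,.104),('skirtT',395,233,.104),('skirtB',393,314,.104),('sq',454,317,.098),('rd',337,317,.098),('btn',238,207,.115),('hexR',487,220,.11),('tl',180,142,.09),('tr',514,140,.09)]:
    print(n,pt('w1',u*k,v*k,z).round(4),pt('w1',u*k,v*k).round(4))
c=np.load('top.npz');K=c['intrinsics']
# bar top points via depth in wrist cam
c=np.load('w1.npz');P=np.array([pt('w1',u,v) for v in range(140,215) for u in range(220,285)])
B=P[(P[:,2]>.130)&(P[:,2]<.15)];print(len(B),B.mean(0),np.median(B[:,2]),cv2.minAreaRect((B[:,:2]*1000).astype(np.float32)))
S=P[(P[:,2]>.1)&(P[:,2]<.109)];print(len(S),S.mean(0),cv2.minEnclosingCircle((S[:,:2]*1000).astype(np.float32)))
T=[ (u,v) for v in range(110,150) for u in range(130,175)]
P=np.array([pt('w1',*t) for t in T]);B=P[(P[:,2]>.111)&(P[:,2]<.13)];print('btn',len(B),B.mean(0),np.percentile(B[:,2],[5,50,95]))
E
```

```text
bar_far [0.538 0.006 0.14 ] [0.5381 0.0061 0.1391]
bar_mid [0.5594 0.0071 0.14  ] [0.5591 0.0071 0.1414]
bar_l [5.577e-01 1.000e-04 1.400e-01] [5.652e-01 3.000e-04 1.060e-01]
bar_r [0.5565 0.0138 0.14  ] [0.5642 0.0154 0.1048]
skirtL [ 0.5611 -0.027   0.104 ] [ 0.5628 -0.0276  0.0959]
skirtR [0.5554 0.0407 0.104 ] [0.5567 0.0416 0.0969]
skirtT [0.5258 0.0037 0.104 ] [0.5267 0.0038 0.096 ]
skirtB [0.5951 0.0079 0.104 ] [0.5917 0.0076 0.1152]
sq [0.5952 0.0616 0.098 ] [0.5952 0.0616 0.0981]
rd [ 0.6038 -0.0407  0.098 ] [ 0.6036 -0.0406  0.0987]
btn [ 0.5148 -0.1208  0.115 ] [ 0.5149 -0.1212  0.1137]
hexR [0.5086 0.076  0.11  ] [0.5087 0.0763 0.1088]
tl [ 0.4691 -0.1756  0.09  ] [ 0.4691 -0.1762  0.0887]
tr [0.4449 0.0932 0.09  ] [0.4353 0.1156 0.0009]
435 [0.55834546 0.0065165  0.14043507] 0.1406855643242521 ((559.8253173828125, 6.551008701324463), (44.538795471191406, 13.909584045410156), 2.3826537132263184)
1571 [0.55673393 0.00651222 0.10488963] ((562.5845336914062, 23.947097778320312), 51.37800598144531)
btn 428 [ 0.51531768 -0.12201517  0.11289317] [0.11141213 0.11290444 0.11422306]
```

Emit:
play_rows(commands=[[[0.001,0,-0.01,0,0,-0.02,0],[0.002,0,-0.02,0,0,-0.04,0],[0.002,0,-0.02,0,0,-0.04,0],[0.002,0,-0.02,0,0,-0.04,0],[0.002,0,-0.02,0,0,-0.04,0]]])

```text
time_s: 2.65
tcp_pos: [0.5585, 0.0073, 0.25]
ee_rot: [[-0.999, -0.051, 0.0], [-0.051, 0.999, -0.0], [-0.0, -0.0, -1.0]]
wrist_force: [0.4, -0.2, -0.2]
gripper_width: 1.001
```

```bash
python3 - <<'E'
from h import *
c=cap('wrist','w2')
s=r.sense();print(s['time_s'],s['joints'],s['tcp_pos'],s['ee_rot'].round(4),s['wrist_force'],s['moment'])
c=np.load('w2.npz');P=np.array([pt('w2',u,v) for v in range(110,235) for u in range(200,305)])
B=P[(P[:,2]>.130)&(P[:,2]<.15)&(np.hypot(P[:,0]-.559,P[:,1]-.0066)<.04)];print(len(B),B.mean(0),np.median(B[:,2]),cv2.minAreaRect((B[:,:2]*1000).astype(np.float32)))
d=B[:,:2]-B[:,:2].mean(0);v=np.linalg.svd(d,full_matrices=False)[2][0];print('bar yaw',np.arctan(v[1]/v[0]))
P=np.array([pt('w2',u,v) for v in range(60,170) for u in range(90,200)]);B=P[(P[:,2]>.110)&(P[:,2]<.13)&(np.hypot(P[:,0]-.515,P[:,1]+.122)<.03)];print('btn',len(B),B.mean(0),cv2.minEnclosingCircle((B[:,:2]*1000).astype(np.float32)))
E
```

```text
2.7 [ 1.73725417e+01  1.33946824e+01 -3.23949291e+00  9.98778520e-03
 -7.33229009e+01 -1.04439571e+02] [0.55858728 0.00725942 0.25015359] [[-9.987e-01 -5.120e-02  8.000e-04]
 [-5.120e-02  9.987e-01  1.000e-04]
 [-8.000e-04  0.000e+00 -1.000e+00]] [ 0.09480263 -0.04465839  0.41308053] [ 0.02388408 -0.16762335  0.05145955]
474 [0.55812298 0.00651075 0.1406048 ] 0.14079375882744957 ((559.8345947265625, 6.997864723205566), (44.35890579223633, 13.39061164855957), 2.8140108585357666)
bar yaw 0.044566072769897574
btn 498 [ 0.51521502 -0.1217337   0.11288853] ((515.6957397460938, -122.03713989257812), 14.674726486206055)
```

Emit:
play_rows(commands=[[[0.0005,-0.0005,-0.02,0,0,-0.003,0.2],[0.001,-0.0005,-0.05,0,0,-0.003,0.4],[0.001,-0.0005,-0.085,0,0,-0.003,0.5],[0.001,-0.0005,-0.115,0,0,-0.003,0.5],[0.001,-0.0005,-0.13,0,0,-0.003,0.5]]])

```text
time_s: 3.2
tcp_pos: [0.5579, 0.0062, 0.1173]
ee_rot: [[-0.999, -0.047, -0.004], [-0.047, 0.999, -0.0], [0.004, -0.0, -1.0]]
wrist_force: [0.0, 0.6, 0.5]
gripper_width: 0.633
```

Emit:
play_rows(commands=[[[0,0,-0.006,0,0,0,0.5],[0,0,-0.01,0,0,0,0.5],[0,0,-0.01,0,0,0,0.5],[0,0,-0.01,0,0,0,0.6],[0,0,-0.01,0,0,0,0.7]]])

```text
time_s: 3.7
tcp_pos: [0.5602, 0.0063, 0.1108]
ee_rot: [[-0.999, -0.047, 0.002], [-0.047, 0.999, 0.0], [-0.002, 0.0, -1.0]]
wrist_force: [0.3, -0.1, -0.1]
gripper_width: 0.398
```

```bash
cat > st.py <<'E'
from h import *
s=r.sense();R=s['ee_rot'];print(s['time_s'],'p',s['tcp_pos'].round(5),'yaw',np.arctan2(-R[1,0],-R[0,0]).round(4),'F',s['wrist_force'].round(2),'M',s['moment'].round(3),'w',round(s['gripper_width'],3))
E
python3 st.py
```

```text
3.7 p [0.56018 0.00628 0.11079] yaw 0.0469 F [ 0.34 -0.11 -0.1 ] M [ 0.012 -0.171 -0.014] w 0.398
```

Emit:
play_rows(commands=[[[0,0,0,0,0,0,0.78],[0,0,0,0,0,0,0.85],[0,0,0,0,0,0,1],[0,0,0,0,0,0,1],[0,0,0,0,0,0,1]]])

```text
time_s: 4.2
tcp_pos: [0.5595, 0.0061, 0.1097]
ee_rot: [[-0.999, -0.047, -0.0], [-0.047, 0.999, -0.0], [0.0, -0.0, -1.0]]
wrist_force: [-0.6, 0.0, 0.5]
gripper_width: 0.027
```

```bash
python3 st.py
```

```text
4.2 p [0.55951 0.00612 0.10973] yaw 0.0468 F [-0.56  0.04  0.45] M [-0.019 -0.121  0.015] w 0.027
```

```bash
python3 - <<'E'
from h import *
a=cap('scene','s2')['image'];b=cap('wrist','w3')['image']
x=cv2.resize(a[140:270,170:330],(480,390),interpolation=cv2.INTER_CUBIC);y=cv2.resize(b,(512,384))[:, :]
o=np.zeros((600,800,3),np.uint8);o[:390,:480]=x;o[216:600,288+0:800]=y
o[:216,480:]=0;o[:390,:480][:216]=x[:216];cv2.imwrite('pics/c3.png',o[:,:,::-1])
cv2.imwrite('pics/s2c.png',cv2.resize(a[110:260,170:330],(800,600)[::1],interpolation=cv2.INTER_CUBIC)[:,:,::-1])
E
python3 st.py
```

```text
4.3 p [0.55953 0.00612 0.10971] yaw 0.0468 F [ 0.41 -0.16 -0.15] M [ 0.036 -0.155  0.016] w 0.005
```

View pics/s2c.png

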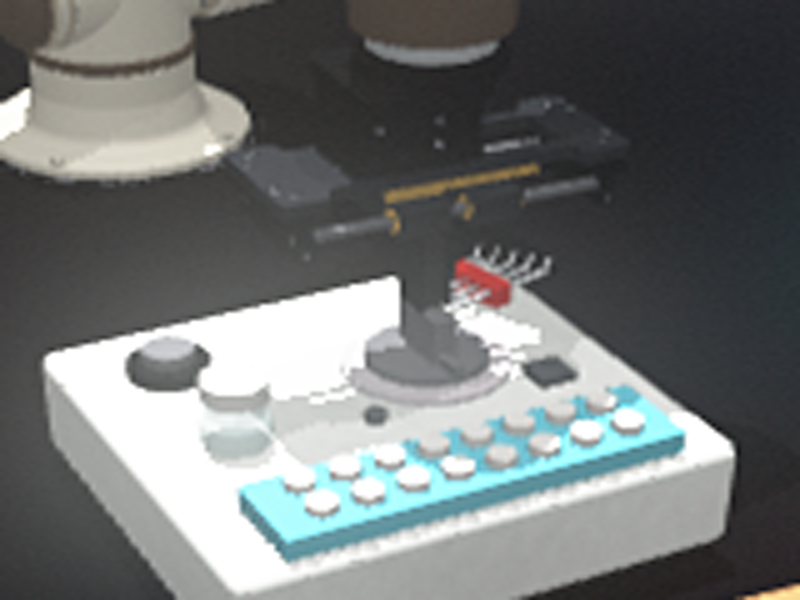

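The scene crop shows the fingers down at the knob, but I can't tell whether the bar is between them. I'll check the wrist view.

```bash
python3 - <<'E'
from h import *
b=cv2.imread('pics/w3.png');cv2.imwrite('pics/w3b.png',cv2.resize(np.clip(b[60:300,120:392].astype(float)*1.8,0,255).astype(np.uint8),(680,600),interpolation=cv2.INTER_CUBIC))
E
```

```text
(no output)
```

View pics/w3b.png

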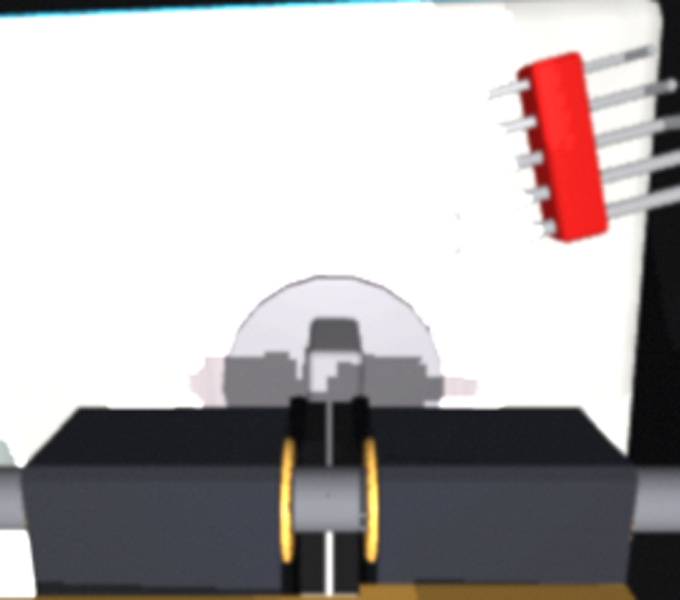

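```bash
python3 - <<'E'
from h import *
for f in('w1','w3'):
    c=np.load(f+'.npz');K=c['intrinsics'];z=c['range_z'];print(f,K[0,0],K[:2,2],c['mount'].round(3).tolist())
    for v in ([258,261] if f=='w1' else [248,262,275,285]):
        row=z[v];print(v,[(u,round(float(row[u]),3)) for u in range(60 if f=='w1' else 215,450 if f=='w1' else 290,10 if f=='w1' else 3)])
E
```

```text
w1 280.54954052380367 [251.21256427 192.11760529] [[0.0, 0.965, 0.263, 0.072], [1.0, -0.001, 0.001, -0.001], [0.001, 0.263, -0.965, -0.196], [0.0, 0.0, 0.0, 1.0]]
258 [(60, 0.076), (70, 0.076), (80, 0.08), (90, 0.083), (100, 0.083), (110, 0.083), (120, 0.082), (130, 0.083), (140, 0.082), (150, 0.083), (160, 0.083), (170, 0.083), (180, 0.084), (190, 0.084), (200, 0.083), (210, 0.082), (220, 0.083), (230, 0.083), (240, 0.083), (250, 0.083), (260, 0.084), (270, 0.082), (280, 0.085), (290, 0.083), (300, 0.083), (310, 0.084), (320, 0.083), (330, 0.084), (340, 0.082), (350, 0.084), (360, 0.084), (370, 0.082), (380, 0.084), (390, 0.083), (400, 0.084), (410, 0.084), (420, 0.081), (430, 0.075), (440, 0.074)]
261 [(60, 0.076), (70, 0.077), (80, 0.079), (90, 0.081), (100, 0.083), (110, 0.083), (120, 0.083), (130, 0.083), (140, 0.082), (150, 0.083), (160, 0.082), (170, 0.082), (180, 0.083), (190, 0.083), (200, 0.083), (210, 0.083), (220, 0.083), (230, 0.083), (240, 0.082), (250, 0.083), (260, 0.084), (270, 0.083), (280, 0.083), (290, 0.082), (300, 0.083), (310, 0.082), (320, 0.083), (330, 0.083)
[... 1034 characters left out ...]
15, 0.079), (218, 0.077), (221, 0.077), (224, 0.077), (227, 0.078), (230, 0.078), (233, 0.08), (236, 0.082), (239, 0.121), (242, 0.128), (245, 0.126), (248, 0.127), (251, 0.243), (254, 0.128), (257, 0.128), (260, 0.127), (263, 0.127), (266, 0.087), (269, 0.08), (272, 0.077), (275, 0.077), (278, 0.076), (281, 0.078), (284, 0.077), (287, 0.077)]
285 [(215, 0.078), (218, 0.077), (221, 0.077), (224, 0.078), (227, 0.078), (230, 0.079), (233, 0.082), (236, 0.097), (239, 0.121), (242, 0.129), (245, 0.128), (248, 0.128), (251, 0.245), (254, 0.129), (257, 0.128), (260, 0.128), (263, 0.128), (266, 0.105), (269, 0.086), (272, 0.078), (275, 0.079), (278, 0.078), (281, 0.077), (284, 0.078), (287, 0.078)]
```

Emit:
play_rows(commands=[[[0,0,0.001,0,0,0,1],[0,0,0.002,0,0,0,1],[0,0,0.003,0,0,0,1],[0,0,0.004,0,0,0,1],[0,0,0.004,0,0,0,1]]])

```text
time_s: 4.8
tcp_pos: [0.5597, 0.0062, 0.114]
ee_rot: [[-0.999, -0.047, 0.0], [-0.047, 0.999, 0.0], [-0.0, 0.0, -1.0]]
wrist_force: [-0.9, -0.3, 0.4]
gripper_width: 0.004
```

```bash
python3 st.py
```

```text
4.8 p [0.55967 0.00617 0.11396] yaw 0.0469 F [-0.86 -0.26  0.39] M [ 0.013 -0.171 -0.02 ] w 0.004
```

```bash
python3 - <<'E'
from h import *
z=np.load('w3.npz')['range_z']
for v in (202,208,214,218,220,222,224,228,234): print(v,[round(float(z[v,u])*1000) for u in range(226,282,2)])
for u,v in [(245,218),(238,222),(265,222),(252,222),(252,214),(246,214),(245,206)]: print(u,v,pt('w3',u,v).round(4))
E
```

```text
202 [209, 210, 211, 209, 210, 209, 210, 210, 209, 173, 172, 173, 172, 172, 173, 172, 173, 173, 173, 173, 210, 210, 210, 209, 212, 210, 210, 212]
208 [211, 211, 211, 211, 212, 211, 212, 211, 211, 173, 173, 173, 174, 174, 172, 172, 173, 173, 174, 174, 212, 212, 210, 211, 211, 212, 211, 211]
214 [213, 212, 212, 212, 213, 212, 212, 212, 213, 175, 175, 174, 174, 175, 174, 175, 174, 174, 174, 176, 213, 212, 213, 212, 211, 213, 213, 212]
218 [214, 213, 213, 213, 214, 214, 214, 214, 214, 175, 174, 174, 176, 175, 175, 175, 174, 176, 175, 177, 213, 213, 213, 215, 213, 213, 213, 213]
220 [212, 214, 214, 215, 213, 170, 170, 170, 170, 176, 176, 175, 0, 176, 175, 175, 176, 176, 170, 170, 169, 215, 214, 214, 215, 213, 214, 215]
222 [214, 214, 213, 214, 214, 166, 167, 167, 167, 171, 171, 172, 170, 176, 172, 171, 171, 171, 167, 167, 167, 215, 214, 214, 215, 215, 215, 214]
224 [92, 92, 92, 91, 93, 164, 163, 164, 164, 168, 168, 168, 168, 176, 169, 169, 167, 168, 163, 163, 163, 91, 92, 91, 92, 92, 92, 92]
228 [88, 89, 89, 89, 89, 158, 159, 158, 160, 162, 161, 162, 162, 178, 161, 161, 161, 162, 158, 158, 159, 91, 89, 88, 89, 89, 90, 89]
234 [86, 84, 83, 85, 86, 150, 151, 149, 154, 154, 153, 153, 153, 178, 154, 154, 154, 154, 149, 149, 149, 91, 84, 83, 84, 84, 83, 83]
245 218 [0.5496 0.0006 0.1404]
238 222 [ 0.5489 -0.0034  0.1494]
265 222 [0.5477 0.0126 0.1505]
252 222 [0.5517 0.0051 0.1411]
252 214 [0.5466 0.0049 0.1407]
246 214 [0.5469 0.0011 0.1402]
245 206 [5.417e-01 3.000e-04 1.402e-01]
```

Emit:
play_rows(commands=[[[0,0,0.004,0,0,0,0.8],[0,0,0.006,0,0,0,0.6],[0,0,0.006,0,0,0,0.6],[0,0,0.006,0,0,0,0.6],[0,0,0.006,0,0,0,0.6]]])

```text
time_s: 5.3
tcp_pos: [0.5594, 0.0061, 0.1197]
ee_rot: [[-0.999, -0.047, -0.0], [-0.047, 0.999, 0.0], [0.0, 0.0, -1.0]]
wrist_force: [-0.7, 0.5, 0.2]
gripper_width: 0.355
```

```bash
python3 st.py; python3 - <<'E'
from h import *
c=cap('wrist','w4');a=c['image'];s=cap('scene','s4')['image']
z=c['range_z']
for v in range(196,234,2): print(v,[round(float(z[v,u])*1000) for u in range(190,320,5)])
b=cv2.resize(np.clip(a[150:300,170:340].astype(float)*1.6,0,255).astype(np.uint8),(400,353));d=cv2.resize(s[130:220,200:302],(400,353),interpolation=cv2.INTER_CUBIC)
cv2.imwrite('pics/c4.png',np.hstack([b,d])[:,:,::-1])
E
```

```text
5.3 p [0.55944 0.0061  0.11968] yaw 0.0467 F [-0.68  0.54  0.19] M [ 0.094 -0.13  -0.044] w 0.355
196 [235, 233, 228, 228, 228, 219, 219, 219, 219, 219, 220, 183, 184, 183, 185, 219, 219, 219, 219, 221, 220, 230, 229, 229, 234, 234]
198 [233, 234, 228, 230, 228, 219, 221, 221, 220, 218, 219, 182, 184, 182, 181, 219, 220, 220, 220, 219, 220, 229, 228, 229, 234, 234]
200 [234, 234, 229, 229, 229, 220, 220, 220, 221, 220, 220, 182, 183, 182, 183, 220, 220, 221, 220, 220, 219, 228, 229, 229, 234, 234]
202 [234, 235, 229, 230, 229, 221, 220, 221, 221, 219, 220, 183, 183, 183, 183, 220, 221, 220, 221, 220, 221, 222, 230, 229, 235, 236]
204 [236, 236, 231, 231, 230, 221, 221, 221, 220, 220, 220, 183, 183, 183, 183, 221, 220, 221, 221, 221, 220, 223, 229, 230, 236, 235]
206 [236, 235, 232, 230, 230, 221, 222, 222, 223, 221, 222, 184, 183, 183, 184, 222, 221, 221, 221, 222, 221, 222, 230, 231, 235, 236]
208 [237, 236, 231, 231, 231, 223, 222, 221, 222, 222, 223, 182, 184, 184, 184, 221, 222, 222, 222, 221, 222, 222, 232, 231, 236, 238]
210 [238, 236, 232, 232, 233, 222, 222, 223, 223, 223, 22
[... 846 characters left out ...]
171, 168, 167, 234, 235, 0, 240, 241]
224 [92, 240, 240, 234, 164, 163, 167, 168, 226, 225, 225, 186, 186, 187, 186, 225, 226, 224, 169, 168, 164, 236, 235, 241, 240, 92]
226 [93, 242, 241, 236, 160, 161, 166, 164, 226, 226, 226, 187, 187, 188, 186, 225, 226, 226, 164, 164, 162, 236, 236, 241, 240, 90]
228 [92, 241, 241, 237, 159, 158, 161, 163, 228, 227, 226, 188, 187, 186, 188, 227, 226, 226, 161, 163, 158, 235, 236, 239, 242, 89]
230 [92, 242, 242, 238, 155, 155, 159, 163, 228, 226, 226, 188, 187, 189, 189, 227, 226, 227, 159, 160, 156, 156, 237, 242, 243, 90]
232 [92, 244, 242, 0, 152, 154, 155, 163, 227, 227, 227, 189, 188, 189, 188, 227, 228, 226, 157, 156, 153, 153, 238, 243, 241, 90]
```

View pics/c4.png

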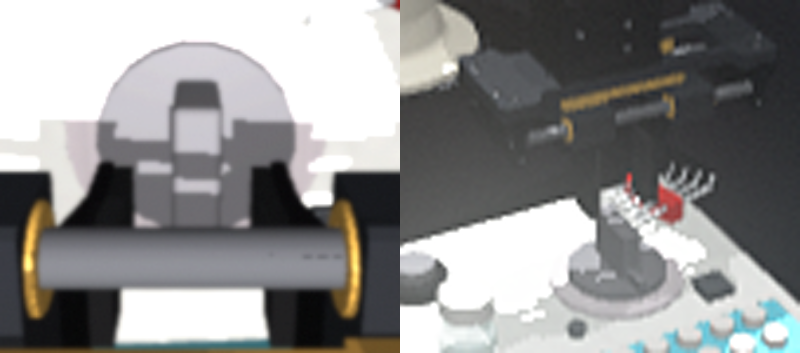

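The picture shows why the grip missed: the fingertips end just above the bar top, about 31 mm behind the stated TCP, so the fingers shut above the knob. I'll go lower with that offset.

Emit:
play_rows(commands=[[[0,0.001,-0.005,0,0,0,0.6],[0,0.001,-0.012,0,0,0,0.6],[0,0.001,-0.02,0,0,0,0.6],[0,0.001,-0.026,0,0,0,0.6],[0,0.001,-0.03,0,0,0,0.6]]])

```text
time_s: 5.9
tcp_pos: [0.559, 0.007, 0.0886]
ee_rot: [[-0.999, -0.047, -0.002], [-0.047, 0.999, -0.0], [0.002, -0.0, -1.0]]
wrist_force: [0.1, 0.0, 0.1]
gripper_width: 0.399
```

Emit:
play_rows(commands=[[[0,0,-0.004,0,0,0,0.6],[0,0,-0.008,0,0,0,0.6],[0,0,-0.01,0,0,0,0.6],[0,0,-0.01,0,0,0,0.7],[0,0,-0.01,0,0,0,0.75]]])

```text
time_s: 6.4
tcp_pos: [0.5597, 0.0071, 0.0799]
ee_rot: [[-0.999, -0.047, 0.0], [-0.047, 0.999, 0.0], [-0.0, 0.0, -1.0]]
wrist_force: [1.0, 0.1, -0.1]
gripper_width: 0.301
```

```bash
python3 st.py
```

```text
6.4 p [0.5597  0.00715 0.07992] yaw 0.0469 F [ 1.03  0.09 -0.14] M [ 0.025 -0.135  0.01 ] w 0.301
```

Emit:
play_rows(commands=[[[0,0,0,0,0,0,0.8],[0,0,0,0,0,0,0.88],[0,0,0,0,0,0,1],[0,0,0,0,0,0,1],[0,0,0,0,0,0,1]]])

```text
time_s: 6.9
tcp_pos: [0.5597, 0.0074, 0.08]
ee_rot: [[-0.999, -0.047, 0.0], [-0.047, 0.999, 0.0], [-0.0, 0.0, -1.0]]
wrist_force: [-0.4, 1.2, 1.6]
gripper_width: 0.159
```

```bash
python3 st.py
```

```text
6.9 p [0.55966 0.00736 0.07997] yaw 0.0469 F [-0.45  1.16  1.59] M [0.53  0.099 0.029] w 0.159
```

Emit:
play_rows(commands=[[[0,0,0.002,0,0,0,1],[0,0,0.004,0,0,0,1],[0,0,0.006,0,0,0,1],[0,0,0.006,0,0,0,1],[0,0,0.006,0,0,0,1]]])

```text
time_s: 7.4
tcp_pos: [0.5596, 0.0073, 0.0852]
ee_rot: [[-0.999, -0.047, -0.0], [-0.047, 0.999, 0.0], [0.0, 0.0, -1.0]]
wrist_force: [4.1, 2.4, -9.7]
gripper_width: 0.157
```

Emit:
play_rows(commands=[[[0,0,0.002,0,0,0,1],[0,0,0.004,0,0,0,1],[0,0,0.005,0,0,0,1],[0,0,0.005,0,0,0,1],[0,0,0.005,0,0,0,1]]])

```text
time_s: 7.9
tcp_pos: [0.5595, 0.0073, 0.0907]
ee_rot: [[-0.999, -0.047, 0.0], [-0.047, 0.999, 0.0], [-0.0, 0.0, -1.0]]
wrist_force: [4.6, 3.0, -10.6]
gripper_width: 0.157
```

```bash
python3 st.py
```

```text
7.9 p [0.55953 0.0073  0.09073] yaw 0.0468 F [  4.62   2.99 -10.56] M [ 0.963 -1.454  0.004] w 0.157
```

Emit:
play_rows(commands=[[[0,0,0,0,0,0.04,1],[0,0,0,0,0,0.12,1],[0,0,0,0,0,0.22,1],[0,0,0,0,0,0.32,1],[0,0,0,0,0,0.42,1]]])

```text
time_s: 8.4
tcp_pos: [0.5596, 0.0073, 0.0907]
ee_rot: [[-0.891, -0.454, 0.0], [-0.454, 0.891, 0.0], [-0.0, 0.0, -1.0]]
wrist_force: [4.5, 3.1, -10.6]
gripper_width: 0.157
```

```bash
python3 st.py
```

```text
8.4 p [0.55958 0.00727 0.09075] yaw 0.4708 F [  4.47   3.07 -10.65] M [ 0.947 -1.435 -0.006] w 0.157
```

Emit:
play_rows(commands=[[[0,0,0,0,0,0.1,1],[0,0,0,0,0,0.2,1],[0,0,0,0,0,0.3,1],[0,0,0,0,0,0.355,1],[0,0,0,0,0,0.365,1]]])

```text
time_s: 8.9
tcp_pos: [0.5596, 0.0072, 0.0907]
ee_rot: [[-0.673, -0.739, 0.0], [-0.739, 0.673, 0.0], [-0.0, -0.0, -1.0]]
wrist_force: [3.1, 2.5, -11.0]
gripper_width: 0.157
```

Emit:
play_rows(commands=[[[0,0,-0.0005,0,0,0,1],[0,0,-0.001,0,0,0,1],[0,0,-0.0015,0,0,0,1],[0,0,-0.0015,0,0,0,1]]])

```text
time_s: 9.3
tcp_pos: [0.5596, 0.0072, 0.0892]
ee_rot: [[-0.674, -0.739, 0.0], [-0.739, 0.674, 0.0], [-0.0, 0.0, -1.0]]
wrist_force: [3.6, 2.5, -10.9]
gripper_width: 0.156
```

```bash
python3 st.py
```

```text
9.3 p [0.55957 0.00722 0.0892 ] yaw 0.8314 F [  3.59   2.54 -10.93] M [ 1.074 -1.348 -0.03 ] w 0.156
```

Emit:
play_rows(commands=[[[0,0,-0.0005,0,0,0,1],[0,0,-0.001,0,0,0,1],[0,0,-0.001,0,0,0,1]]])

```text
time_s: 9.6
tcp_pos: [0.5596, 0.0072, 0.0883]
ee_rot: [[-0.674, -0.739, 0.0], [-0.739, 0.674, 0.0], [-0.0, -0.0, -1.0]]
wrist_force: [2.8, 3.0, -10.6]
gripper_width: 0.156
```

Emit:
play_rows(commands=[[[0,0,-0.0003,0,0,0,1],[0,0,-0.0005,0,0,0,1],[0,0,-0.0005,0,0,0,1]]])

```text
time_s: 9.9
tcp_pos: [0.5596, 0.0072, 0.088]
ee_rot: [[-0.674, -0.739, 0.0], [-0.739, 0.674, 0.0], [-0.0, -0.0, -1.0]]
wrist_force: [3.3, 3.3, -8.3]
gripper_width: 0.161
```

Emit:
play_rows(commands=[[[0,0,-0.0003,0,0,0,1],[0,0,-0.0005,0,0,0,1],[0,0,-0.0005,0,0,0,1]]])

```text
time_s: 10.2
tcp_pos: [0.5596, 0.0071, 0.0879]
ee_rot: [[-0.673, -0.739, 0.0], [-0.739, 0.673, -0.0], [-0.0, -0.0, -1.0]]
wrist_force: [1.3, 3.5, -4.5]
gripper_width: 0.159
```

Emit:
play_rows(commands=[[[0,0,0.0015,0,0,0,1],[0,0,0.003,0,0,0,1],[0,0,0.003,0,0,0,1],[0,0,0.003,0,0,0.05,1],[0,0,0.003,0,0,0.12,1]]])

```text
time_s: 10.7
tcp_pos: [0.5596, 0.0072, 0.0895]
ee_rot: [[-0.578, -0.816, -0.0], [-0.816, 0.578, 0.0], [-0.0, 0.0, -1.0]]
wrist_force: [4.1, 3.1, -10.3]
gripper_width: 0.159
```

Emit:
play_rows(commands=[[[0,0,0,0,0,0.08,1],[0,0,0,0,0,0.15,1],[0,0,0,0,0,0.185,1],[0,0,0,0,0,0.185,1],[0,0,-0.001,0,0,0.185,1]]])

```text
time_s: 11.2
tcp_pos: [0.5596, 0.0072, 0.0886]
ee_rot: [[-0.421, -0.907, -0.0], [-0.907, 0.421, 0.0], [-0.0, 0.0, -1.0]]
wrist_force: [4.2, 2.7, -9.1]
gripper_width: 0.161
```

```bash
python3 st.py
```

```text
11.2 p [0.55961 0.00719 0.08863] yaw 1.1368 F [ 4.2   2.69 -9.07] M [ 1.173 -1.319  0.026] w 0.161
```

Emit:
play_rows(commands=[[[0,0,-0.0005,0,0,0,1],[0,0,-0.001,0,0,0,1],[0,0,-0.001,0,0,0,1]]])

```text
time_s: 11.5
tcp_pos: [0.5596, 0.0072, 0.0876]
ee_rot: [[-0.42, -0.907, -0.0], [-0.907, 0.42, 0.0], [-0.0, 0.0, -1.0]]
wrist_force: [3.5, 2.7, -10.1]
gripper_width: 0.161
```

Emit:
play_rows(commands=[[[0,0,-0.0003,0,0,0,1],[0,0,-0.0005,0,0,0,1],[0,0,-0.0005,0,0,0,1]]])

```text
time_s: 11.8
tcp_pos: [0.5596, 0.0072, 0.0871]
ee_rot: [[-0.421, -0.907, -0.0], [-0.907, 0.421, 0.0], [-0.0, 0.0, -1.0]]
wrist_force: [4.4, 3.9, -10.2]
gripper_width: 0.159
```

```bash
python3 st.py
```

```text
11.8 p [0.55964 0.00718 0.08714] yaw 1.1368 F [  4.36   3.94 -10.23] M [ 1.211 -1.325 -0.014] w 0.159
```

Emit:
play_rows(commands=[[[0,0,-0.0005,0,0,0,1],[0,0,-0.001,0,0,0,1],[0,0,-0.001,0,0,0,1]]])

```text
time_s: 12.1
tcp_pos: [0.5596, 0.0072, 0.0861]
ee_rot: [[-0.42, -0.907, -0.0], [-0.907, 0.42, 0.0], [-0.0, 0.0, -1.0]]
wrist_force: [4.4, 2.9, -10.0]
gripper_width: 0.155
```

Emit:
play_rows(commands=[[[0,0,-0.0005,0,0,0,1],[0,0,-0.001,0,0,0,1],[0,0,-0.001,0,0,0,1]]])

```text
time_s: 12.4
tcp_pos: [0.5596, 0.0072, 0.0852]
ee_rot: [[-0.42, -0.907, -0.0], [-0.907, 0.42, 0.0], [-0.0, 0.0, -1.0]]
wrist_force: [2.9, 4.0, -9.4]
gripper_width: 0.155
```

```bash
python3 st.py
```

```text
12.4 p [0.55963 0.00718 0.08523] yaw 1.1368 F [ 2.88  4.02 -9.41] M [ 1.192 -1.28   0.008] w 0.155
```

The knob has dropped past the rim height with the spring load still on the gripper, so the key is in the notch. I'll lower it home.

Emit:
play_rows(commands=[[[0,0,-0.001,0,0,0,1],[0,0,-0.002,0,0,0,1],[0,0,-0.003,0,0,0,1],[0,0,-0.003,0,0,0,1]]])

```text
time_s: 12.8
tcp_pos: [0.5597, 0.0072, 0.0825]
ee_rot: [[-0.421, -0.907, 0.0], [-0.907, 0.421, 0.0], [-0.0, -0.0, -1.0]]
wrist_force: [3.6, 3.4, -8.4]
gripper_width: 0.161
```

Emit:
play_rows(commands=[[[0,0,-0.0005,0,0,0,1],[0,0,-0.001,0,0,0,1],[0,0,-0.0015,0,0,0,1],[0,0,-0.0015,0,0,0,1]]])

```text
time_s: 13.2
tcp_pos: [0.5596, 0.0072, 0.0812]
ee_rot: [[-0.42, -0.907, 0.0], [-0.907, 0.42, 0.0], [-0.0, -0.0, -1.0]]
wrist_force: [4.0, 3.5, -9.1]
gripper_width: 0.157
```

```bash
python3 st.py
```

```text
13.2 p [0.55962 0.00717 0.08123] yaw 1.1368 F [ 4.05  3.46 -9.12] M [ 1.32  -1.144  0.067] w 0.157
```

Emit:
play_rows(commands=[[[0,0,-0.0005,0,0,0,1],[0,0,-0.0009,0,0,0,1],[0,0,-0.0009,0,0,0,1]]])

```text
time_s: 13.5
tcp_pos: [0.5596, 0.0072, 0.0804]
ee_rot: [[-0.42, -0.907, 0.0], [-0.907, 0.42, 0.0], [-0.0, -0.0, -1.0]]
wrist_force: [3.3, 4.1, -8.5]
gripper_width: 0.156
```

```bash
python3 st.py
```

```text
13.5 p [0.55963 0.00717 0.08038] yaw 1.1369 F [ 3.32  4.12 -8.45] M [ 1.369 -1.094  0.024] w 0.156
```

Emit:
play_rows(commands=[[[0,0,0,0,0,0,0.75],[0,0,0,0,0,0,0.6],[0,0,0,0,0,0,0.6],[0,0,0,0,0,0,0.6]]])

```text
time_s: 13.9
tcp_pos: [0.5594, 0.0066, 0.0809]
ee_rot: [[-0.421, -0.907, 0.0], [-0.907, 0.421, -0.001], [0.0, -0.0, -1.0]]
wrist_force: [-0.1, -0.3, -0.1]
gripper_width: 0.376
```

Emit:
play_rows(commands=[[[0,0,0.01,0,0,0,0.6],[0,0,0.03,0,0,0,0.6],[0,0,0.06,0,0,0,0.6],[0,0,0.09,0,0,0,0.6],[0,0,0.115,0,0,0,0.6]]])

```text
time_s: 14.4
tcp_pos: [0.5599, 0.0069, 0.1982]
ee_rot: [[-0.42, -0.907, 0.002], [-0.907, 0.42, -0.0], [-0.001, -0.002, -1.0]]
wrist_force: [0.2, -0.3, -1.1]
gripper_width: 0.399
```

Emit:
play_rows(commands=[[[0,0,0.02,0,0,-0.12,0.8],[0,0,0.03,0,0,-0.26,1],[0,0,0.03,0,0,-0.4,1],[0,0,0.03,0,0,-0.5,1],[0,0,0.03,0,0,-0.5,1]]])

```text
time_s: 14.9
tcp_pos: [0.5595, 0.007, 0.2263]
ee_rot: [[-0.804, -0.595, 0.001], [-0.595, 0.804, -0.0], [-0.001, -0.001, -1.0]]
wrist_force: [0.9, 0.3, -0.3]
gripper_width: 0.051
```

```bash
python3 st.py; python3 - <<'E'
from h import *
c=cap('wrist','w5');a=c['image']
cv2.imwrite('pics/w5b.png',cv2.resize(np.clip(a*1.3,0,255).astype(np.uint8),(800,600))[:,:,::-1])
P=np.array([pt('w5',u,v) for v in range(60,250) for u in range(100,400)])
D=np.hypot(P[:,0]-.5597,P[:,1]-.0072)
B=P[(P[:,2]>.130)&(P[:,2]<.155)&(D<.03)];print(len(B),B.mean(0),np.percentile(B[:,2],[10,50,90]),cv2.minAreaRect((B[:,:2]*1000).astype(np.float32)))
E
python3 st.py
```

```text
14.9 p [0.55948 0.00696 0.22634] yaw 0.637 F [ 0.89  0.32 -0.35] M [ 0.043 -0.088  0.01 ] w 0.051
590 [0.55845674 0.00553866 0.14023972] [0.13898103 0.14069414 0.14167361] ((559.4931640625, 6.417507171630859), (43.551300048828125, 14.230323791503906), 65.06130981445312)
14.95 p [0.5595  0.007   0.22612] yaw 0.6389 F [0.93 0.37 0.02] M [ 0.121 -0.148  0.054] w 0.028
```

View pics/w5b.png

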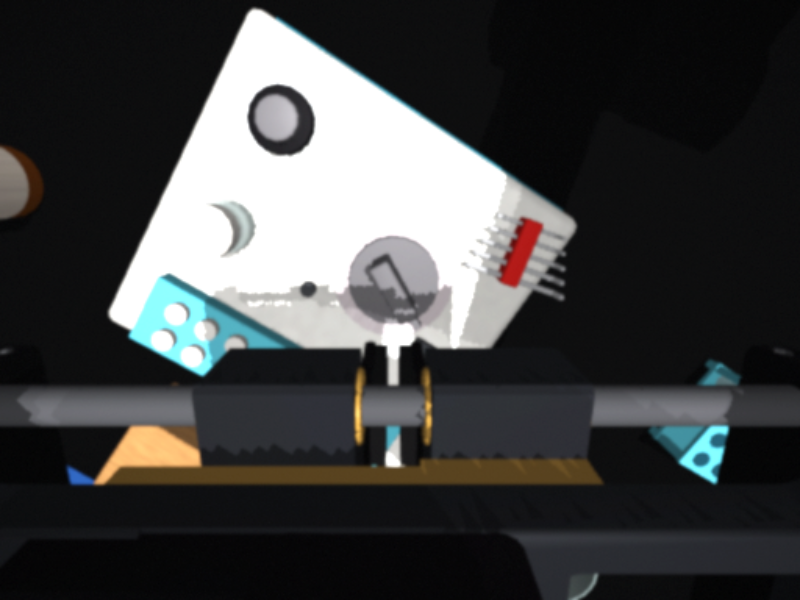

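The wrist view shows the bar turned to the square-stud side: 65° world, about 1.05 rad in the mixer frame. The jar and hex keys haven't moved. Median bar top height is 0.1407 m, against 0.1408 m seated at the start, so the knob is home and released. The button is next.

Emit:
play_rows(commands=[[[-0.009,-0.027,0,0,0,-0.1,1],[-0.018,-0.054,0,0,0,-0.22,1],[-0.027,-0.081,-0.02,0,0,-0.34,1],[-0.036,-0.108,-0.04,0,0,-0.46,1],[-0.044,-0.129,-0.06,0,0,-0.56,1]]])

```text
time_s: 15.45
tcp_pos: [0.515, -0.1232, 0.1652]
ee_rot: [[-0.997, -0.074, 0.001], [-0.074, 0.997, -0.0], [-0.001, -0.0, -1.0]]
wrist_force: [0.5, 0.2, -0.3]
gripper_width: 0.006
```

Emit:
play_rows(commands=[[[0,0,-0.02,0,0,0,1],[0,0,-0.04,0,0,0,1],[0,0,-0.06,0,0,0,1],[0,0,-0.07,0,0,0,1],[0,0,-0.07,0,0,0,1]]])

```text
time_s: 15.95
tcp_pos: [0.5146, -0.1219, 0.0943]
ee_rot: [[-0.997, -0.078, -0.003], [-0.078, 0.997, -0.0], [0.003, 0.0, -1.0]]
wrist_force: [0.4, 0.6, 0.6]
gripper_width: 0.004
```

```bash
python3 st.py; python3 - <<'E'
from h import *
P=np.array([pt('w2',u,v) for v in range(60,190) for u in range(70,220)])
d=np.hypot(P[:,0]-.5155,P[:,1]+.122)
for a,b in [(0,.008),(.008,.013),(.0155,.018),(.018,.021),(.021,.024),(.03,.034)]:
    Q=P[(d>=a)&(d<b)];print(a,b,np.percentile(Q[:,2],[10,50,90]).round(4))
E
```

```text
15.95 p [ 0.51463 -0.12192  0.09428] yaw 0.0779 F [0.4  0.6  0.61] M [-0.012 -0.156 -0.036] w 0.004
0 0.008 [0.1123 0.1131 0.114 ]
0.008 0.013 [0.112 0.113 0.114]
0.0155 0.018 [0.1022 0.1031 0.104 ]
0.018 0.021 [0.1021 0.1031 0.1041]
0.021 0.024 [0.0906 0.1003 0.1034]
0.03 0.034 [0.0902 0.0912 0.0921]
```

Emit:
play_rows(commands=[[[0,0,-0.005,0,0,0,1],[0,0,-0.009,0,0,0,1],[0,0,-0.012,0,0,0,1],[0,0,-0.013,0,0,0,1],[0,0,-0.013,0,0,0,1]]])

```text
time_s: 16.45
tcp_pos: [0.5155, -0.1219, 0.0824]
ee_rot: [[-0.997, -0.077, 0.0], [-0.077, 0.997, -0.0], [-0.0, -0.0, -1.0]]
wrist_force: [0.6, -1.1, 0.3]
gripper_width: 0.003
```

Emit:
play_rows(commands=[[[0,0,-0.001,0,0,0,1],[0,0,-0.002,0,0,0,1],[0,0,-0.002,0,0,0,1]]])

```text
time_s: 16.75
tcp_pos: [0.5155, -0.1219, 0.0803]
ee_rot: [[-0.997, -0.077, -0.0], [-0.077, 0.997, 0.0], [0.0, 0.0, -1.0]]
wrist_force: [-0.4, -0.6, -0.5]
gripper_width: 0.005
```

```bash
python3 st.py
```

```text
16.75 p [ 0.51546 -0.12185  0.08026] yaw 0.0768 F [-0.45 -0.56 -0.49] M [ 0.048 -0.149 -0.004] w 0.005
```

Emit:
play_rows(commands=[[[0,0,-0.001,0,0,0,1],[0,0,-0.002,0,0,0,1],[0,0,-0.002,0,0,0,1]]])

```text
time_s: 17.05
tcp_pos: [0.5156, -0.1219, 0.0785]
ee_rot: [[-0.997, -0.077, 0.0], [-0.077, 0.997, -0.0], [-0.0, -0.0, -1.0]]
wrist_force: [-1.2, -0.7, 1.4]
gripper_width: 0.007
```

Emit:
play_rows(commands=[[[0,0,-0.001,0,0,0,1],[0,0,-0.002,0,0,0,1],[0,0,-0.002,0,0,0,1]]])

```text
time_s: 17.35
tcp_pos: [0.5157, -0.1219, 0.0765]
ee_rot: [[-0.997, -0.077, 0.0], [-0.077, 0.997, -0.0], [-0.0, -0.0, -1.0]]
wrist_force: [-0.9, 0.7, 3.8]
gripper_width: 0.007
```

Emit:
play_rows(commands=[[[0,0,-0.0005,0,0,0,1],[0,0,-0.001,0,0,0,1],[0,0,-0.001,0,0,0,1]]])

```text
time_s: 17.65
tcp_pos: [0.5157, -0.1219, 0.0755]
ee_rot: [[-0.997, -0.077, 0.0], [-0.077, 0.997, -0.0], [-0.0, -0.0, -1.0]]
wrist_force: [-0.4, 0.1, 4.4]
gripper_width: 0.003
```

Emit:
play_rows(commands=[[[0,0,-0.0005,0,0,0,1],[0,0,-0.001,0,0,0,1],[0,0,-0.001,0,0,0,1]]])

```text
time_s: 17.95
tcp_pos: [0.5157, -0.1219, 0.0744]
ee_rot: [[-0.997, -0.077, 0.0], [-0.077, 0.997, -0.0], [-0.0, -0.0, -1.0]]
wrist_force: [-0.3, -0.3, 4.1]
gripper_width: 0.005
```

Emit:
play_rows(commands=[[[0,0,-0.0005,0,0,0,1],[0,0,-0.0007,0,0,0,1],[0,0,-0.0007,0,0,0,1]]])

```text
time_s: 18.25
tcp_pos: [0.5157, -0.1219, 0.0738]
ee_rot: [[-0.997, -0.077, 0.0], [-0.077, 0.997, -0.0], [-0.0, -0.0, -1.0]]
wrist_force: [-0.5, 0.3, 4.2]
gripper_width: 0.003
```

Emit:
play_rows(commands=[[[0,0,-0.0004,0,0,0,1],[0,0,-0.0007,0,0,0,1],[0,0,-0.0007,0,0,0,1]]])

```text
time_s: 18.55
tcp_pos: [0.5157, -0.1219, 0.0736]
ee_rot: [[-0.997, -0.077, 0.0], [-0.077, 0.997, -0.0], [-0.0, -0.0, -1.0]]
wrist_force: [-1.3, 0.8, 8.2]
gripper_width: 0.003
```

Emit:
play_rows(commands=[[[0,0,-0.0003,0,0,0,1],[0,0,-0.0005,0,0,0,1],[0,0,-0.0005,0,0,0,1]]])

```text
time_s: 18.85
tcp_pos: [0.5157, -0.1219, 0.0735]
ee_rot: [[-0.997, -0.077, 0.0], [-0.077, 0.997, -0.0], [-0.0, -0.0, -1.0]]
wrist_force: [-2.1, -0.2, 11.0]
gripper_width: 0.004
```

Emit:
play_rows(commands=[[[0,0,0.003,0,0,0,1],[0,0,0.007,0,0,0,1],[0,0,0.02,0,0,0,1],[0,0,0.06,0,0,0,1],[0,0,0.1,0,0,0,1]]])

```text
time_s: 19.35
tcp_pos: [0.514, -0.1217, 0.1718]
ee_rot: [[-0.997, -0.076, -0.005], [-0.076, 0.997, 0.0], [0.005, 0.001, -1.0]]
wrist_force: [1.4, 0.4, -0.3]
gripper_width: 0.006
```

Emit:
play_rows(commands=[[[0,0.02,0.03,0,0,0,1],[0,0.05,0.06,0,0,0,1],[0,0.08,0.08,0,0,0,1],[0,0.08,0.08,0,0,0,1],[0,0.08,0.08,0,0,0,1]]])

```text
time_s: 19.85
tcp_pos: [0.5149, -0.0412, 0.2517]
ee_rot: [[-0.997, -0.078, -0.001], [-0.078, 0.997, 0.001], [0.001, 0.001, -1.0]]
wrist_force: [0.3, 0.4, -0.6]
gripper_width: 0.005
```

```bash
python3 st.py; python3 - <<'E'
from h import *
c=cap('wrist','w6');a=c['image']
cv2.imwrite('pics/w6b.png',cv2.resize(np.clip(a*1.2,0,255).astype(np.uint8),(800,600))[:,:,::-1])
P=np.array([pt('w6',u,v) for v in range(20,300) for u in range(0,512)])
D=np.hypot(P[:,0]-.5597,P[:,1]-.0072)
B=P[(P[:,2]>.130)&(P[:,2]<.155)&(D<.03)];print(len(B),np.percentile(B[:,2],[10,50,90]),cv2.minAreaRect((B[:,:2]*1000).astype(np.float32)))
D=np.hypot(P[:,0]-.5155,P[:,1]+.122);print('btn',np.percentile(P[D<.01][:,2],[10,50,90]))
E
```

```text
19.85 p [ 0.51494 -0.04124  0.2517 ] yaw 0.0778 F [ 0.34  0.44 -0.6 ] M [-0.02  -0.134  0.002] w 0.005
287 [0.13365775 0.14026069 0.14151874] ((558.110595703125, 4.545049667358398), (39.46483612060547, 13.410883903503418), 66.53466796875)
btn [0.11273223 0.35873716 0.36586188]
```

View pics/w6b.png

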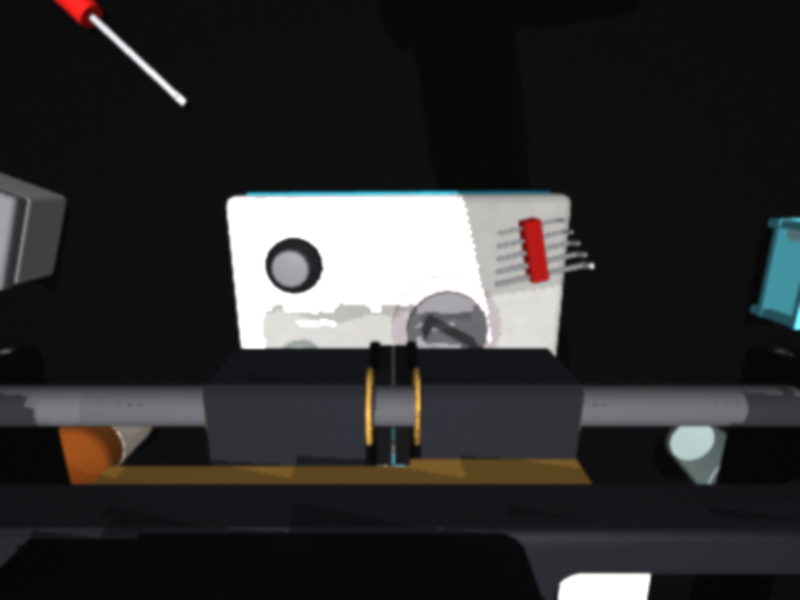

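The last view shows the button back up at (293,265), with its top at about 0.113 m. The knob is still seated and turned, the hex keys are where they were, and the arm is clear of everything.

```bash
python3 -c "
from station import r
print(r.finish_job())"
```

```text
the job is handed in; nothing more can be done
None
```

The mixer is set to the range by the square stud, and the start button has been pressed and is back up. I handed the job in at about 20 s of robot time.

- **Knob:** I lifted it about 11 mm and turned it toward the square stud. At about +0.75 rad it rested on the rim with only light contact, so I lifted it again and went to about +1.05 rad. There it sank past the rim height with the spring load still on the gripper. I lowered it and let go. Its bar top then measured 0.1407 m, against 0.1408 m seated at the start, and it had turned to about 65° in the world frame. Turning moments stayed near zero throughout.
- **Button:** With the knob let go, I pressed about 6 mm until it bottomed out, with up to 11 N at the wrist. After release its top measured about 0.113 m, the same as before. In that last check most of the sampled points fell on the gripper, so only the lowest readings showed the button.
- **Failed first grip:** The fingers shut just above the knob bar without touching it, because the real fingertips are about 31 mm behind the stated tool point. I corrected for that offset afterwards.
- **Loose things:** The jar and hex keys looked undisturbed in the wrist view after the turn. The last view shows the hex keys still in place, but only a sliver of the jar. I did not measure the loose items again, and never moved the arm close to the ones on the bench.

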